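# Scrub the coin pot and hover its cover plate over the screw holes

### The job

Scrub out the steel coin pot with the long brush - down nearly to the floor of the pot, up to well over half its depth, and nearly to the floor again - and stand the brush back in its white holder, let go. Then take the blue cover plate by its handle and finish while holding it still and level over the pot, about 15 mm above the flange and not touching it, turned so that all four of its holes show the whole of a threaded hole below (either way round), ready for someone to start the screws. Leave the other things on the desk where they are.

Things in the scene. Friction and masses are not known exactly. Their poses are not given: they have to be found in the camera images.
- pot: coin pot, fixed to the desk: round steel canister (84 outside diameter, 76 inside, so its open mouth is 74 wide) carrying at its top a flat aluminium flange 140 (x) by 110 (y) by 8 thick. Origin: centre of its underside, on the desk; z up. The flange's top face, which is also the rim, is 105 above the desk. One threaded hole, 6 diameter, in each corner of the flange, 55 from the centre along x and 40 along y
- pot_floor (a point): centre of the pot's inner floor, 6 above the desk, 99 below the flange's top face; axes as the pot's
- pot_hole0 (a point): centre of the threaded hole at the pot's +x +y corner, on the flange's top face
- pot_hole1 (a point): centre of the threaded hole at the pot's -x +y corner, on the flange's top face
- pot_hole2 (a point): centre of the threaded hole at the pot's -x -y corner, on the flange's top face
- pot_hole3 (a point): centre of the threaded hole at the pot's +x -y corner, on the flange's top face
- plate: loose blue cover plate, 140 (x) by 110 (y) by 5 thick, mass about 300 g, lying flat on the desk, with a 14 diameter through hole in each corner (55 from the centre along x, 40 along y, the same pattern as the pot's threaded holes) and a coin slot on its +y side. A black bow handle stands on its middle: a square bar 12 by 12, 76 long along x, on two legs. Origin: centre of the plate's underside; z up through the handle
- plate_handle (a point): middle of the handle's bar, 37 above the plate's underside (bar from 31 to 43; 26 clear between plate and bar); axes as the plate's; grasp it across y
- plate_hole0 (a point): centre of the plate's +x +y hole, on its underside
- plate_hole1 (a point): centre of the plate's -x +y hole, on its underside
- plate_hole2 (a point): centre of the plate's -x -y hole, on its underside
- plate_hole3 (a point): centre of the plate's +x -y hole, on its underside
- brush: loose long brush standing upright, head down, in its holder; 205 long, about 70 g. Origin: centre of the lower end of its yellow bristle head (head 34 diameter, 75 long, the bristles are stiff); z along the brush to the handle's end. Above the head a 12 diameter steel shank from 75 to 125, then a red handle 16 diameter from 125 to 205
- brush_grip (a point): point on the brush's axis in the red handle, 180 from the lower end, 25 below the handle's end: a good place to grasp
- holder: white plastic brush holder, fixed to the desk: round cup 88 high, 56 outside diameter at the foot and 52 at the top, wall 4, on a foot disc 90 across and 6 high. Origin: centre of its underside on the desk
- holder_floor (a point): centre of the holder's inner floor, 6 above the desk; the brush stands on it
- holder_mouth (a point): centre of the holder's open top, 88 above the desk; the opening is 44 across
- mug: bystander, to be left alone: blue ceramic mug, 80 across, 90 high, handle to one side. Origin: centre of its underside
- roll: bystander, to be left alone: white paper till roll standing on end, 74 across, 80 high. Origin: centre of its underside
- can: bystander, to be left alone: green drinks can, 66 across, 122 high. Origin: centre of its underside
- tape: bystander, to be left alone: roll of clear adhesive tape lying flat, 80 across, 24 high. Origin: centre of its underside
- stapler: bystander, to be left alone: black desk stapler, 140 long along its x, 36 wide, 45 high. Origin: centre of its underside

How it is judged:
By the outcome, as a careful person would: the job done as asked, in the order asked, and still so for the second after the job is handed in, while the arm keeps its last pose, push and grip.
It also fails if it takes over 67 s, if anything falls off the work surface, if the arm or the gripper's body presses on something with over 40 N, if the wrist force passes 120 N, or if a joint passes its speed limit or range.

### The arm

A 6-joint arm with a two-finger parallel gripper is mounted at the origin on the work surface. World frame = base frame: x ahead of the robot, y to its left, z up, the work surface at z = 0. Lengths are in m, angles in degrees, forces in N, time in s.
With the tool pointing down it reaches from about 0.325 to 0.75 m from the base axis. Payload 7.6 kg.
Tool frame: the origin (TCP) lies midway between the tips of the shut fingers; the grasp point (between the pads) lies 19 mm behind it; z points along the fingers, y is the line along which they close (so a half turn about z gives the same grasp; the last joint's range is limited). The gripper opens to 85 mm and grips with 20 to 120 N. Pads are 22 mm wide; open, the fingers measure 114 mm over their backs; the gripper's body (76 mm by 85 mm) begins 54 mm behind the grasp point. The pads swing forward as they close: fully open they stand 13 mm farther back than shut.
Start: joints at [-68.027, 2.991, 80.254, -0, 96.75, -4.028], TCP at [0.23, -0.472, 0.231] pointing down, gripper open.
Joint ranges: [-166.34, 166.34], [-52.06, 124.39], [6.96, 135.62], [-60.46, 240.46], [14.63, 156.25], [-167.68, 167.68]. Speed limits (degrees/s): [147.25, 147.25, 172.46, 180, 180, 180].

### API

Orientations are given as a 3x3 rotation matrix whose columns are the frame's x, y, z axes.
In Python, from bench import bot gives the robot as it stands. The module is installed in compiled form; this text tells all that it offers.
- The arm moves only by the tool step_arm, never from a script. Its argument "deltas" is a list of rows, each a list of 3 entries, a list of its own where there are three numbers: the shift along the world's x, y, z as a fraction of full scale, then the turn, a rotation vector about the world's x, y, z as a fraction of full scale, then the opening, from 0 (shut) to 1 (fully open). In form: [[[tx, ty, tz], [rx, ry, rz], grip], ...]. A call has 1 to 10 rows; each row is the pose to reach, as a shift and turn from the pose commanded when the call began, turning the shorter way round; what a row does not reach only later rows make up. Full scale, the value 1, is 750 mm for a shift and pi rad for a turn. A row lasts 1/12 s, in which the tool goes at most 41.7 mm and 7.16 degrees, less where a joint would pass 70% of its speed; a pose out of reach is approached as far as the arm can. A call with a number of a shift or a turn outside -1 to 1 is refused whole. A call with a gripper value outside its range is refused whole. The fingers move at their own pace and stop on an object; "force" is the grip in N (left out, the last holds). Time passes only in rows, so rows that repeat a pose let the fingers close. It gives the time, the measured TCP pose, the force, the opening and the grip force at its end, in the units of the state.
- bot.get_state(): the state, without advancing time (a new reading comes with each control period).
- bot.snapshot(name): name is "scene" or "top" or "wrist"; returns (picture, depth): 420x560x3 uint8, blue, green, red; 420x560 float32, m along the optical axis (not along the pixel's ray), 0 where there is no reading.
- bot.camera_model(name): a dict with "fx", "fy", "cx", "cy" (pixels), "world_to_cam" (4x4, takes a point from world to camera coordinates); the wrist camera has in their place "hand_eye" (4x4, takes a point from camera to tool coordinates, whose origin is the TCP and whose axes are the flange's). Camera axes: x right, y up, looking along -z (the intrinsics and any distortion apply to the point x, -y, -z); pixel columns grow to the right and rows downward; lengths in m; the calibration is good to about 2 mm. A picture is of the moment at which its call begins: read the wrist's pose just before it. camera_model takes no time and is no camera call.
- bot.job_done(): hands the job in; it is judged then, once.
Trained networks look in the newest picture that a camera, given by its name, has taken for a name from the list of things; names that differ only in an ending like _2 or _b are one class to them, and where a whole thing is asked for, a point or a joint stands for the part that bears it (a point fixed in the world has none). Each returns a list of dicts, best first, with "conf" (0 to 1); they miss things now and then, are a little off and sometimes report something else, mostly with a low value. They report only what shows in the picture. A call takes as long as a camera call.
- bot.trace(camera, name): "mask" (420x560 bool, what is visible of it) and "extent" ([left, top, width, height] in pixels, round what is visible of it).
- bot.spot_point(camera, name): "pixel" ([column, row] in pixels: a listed point, or the origin of a listed thing).
The state is a dict: "clock": time; "joint_pos": joint angles; "qd": joint speeds; "effort": joint torques, N m; "ee_pos": TCP position; "tool_rot": TCP orientation; "ft_force": force on the tool from outside, world axes, zero at the start; "ft_torque": the same for the moment, N m; "opening": finger opening in m; "gripper_force": force on a finger pad.
Only numpy, scipy, OpenCV 4.12 (cv2) and the standard library are available. Lean on these libraries where they do the work, as an engineer would, in place of code of your own. Each camera call takes 0.05 s, during which the arm holds its last target. There are 200 camera calls.

## Working session

There is one attempt and no reset: what is moved stays moved. The work goes in short steps, Python scripts to look and compute and a tool call to move; the robot and the scene stay as the last step left them, time stands still between calls to the robot, and variables do not carry over. Pictures are saved under pics/ and viewed, at most 12 in all, crops included, and the job is handed in when it is done.

Besides the shell and the picture viewer there is one more tool, called after "Call:" by a JSON object that holds its "fn" and its "kwargs". step_arm: Moves the arm, as the interface text tells. Its arguments: {"type":"object","properties":{"deltas":{"type":"array"},"force":{"type":"number"}},"required":["deltas"]}

```bash
mkdir -p pics; cat > h.py <<'E'
import numpy as np, cv2
from bench import bot
def w2c(cam,st=None):
    m=bot.camera_model(cam)
    if cam!="wrist": return m,np.array(m["world_to_cam"])
    T=np.eye(4);T[:3,:3]=st["tool_rot"];T[:3,3]=st["ee_pos"]
    return m,np.linalg.inv(T@np.array(m["hand_eye"]))
def proj(m,W,p):
    c=W@np.r_[p,1]; return np.array([m["fx"]*c[0]/-c[2]+m["cx"],m["fy"]*(-c[1])/-c[2]+m["cy"]])
def ray(m,W,px):
    C=np.linalg.inv(W); d=np.array([(px[0]-m["cx"])/m["fx"],-(px[1]-m["cy"])/m["fy"],-1])
    return C[:3,3],C[:3,:3]@d   # point = o + depth*d
def atz(m,W,px,z):
    o,d=ray(m,W,px); return o+d*(z-o[2])/d[2]
def tri(rays):
    A=np.zeros((3,3));b=np.zeros(3)
    for o,d in rays:
        d=d/np.linalg.norm(d);P=np.eye(3)-np.outer(d,d);A+=P;b+=P@o
    x=np.linalg.solve(A,b)
    return x,[np.linalg.norm(np.cross(x-o,d/np.linalg.norm(d))) for o,d in rays]
E
python3 - <<'E'
from h import *
st=bot.get_state();print(st)
for c in("scene","top"):
    p,d=bot.snapshot(c);cv2.imwrite(f"pics/{c}0.png",p);np.save(f"pics/{c}0d.npy",d)
    m=bot.camera_model(c);print({k:(v if k!="world_to_cam" else np.round(v,3).tolist()) for k,v in m.items()})
R={}
for n in "pot pot_floor pot_hole0 pot_hole1 pot_hole2 pot_hole3 plate plate_handle plate_hole0 plate_hole1 plate_hole2 plate_hole3 brush brush_grip holder holder_mouth mug roll can tape stapler".split():
    o=[]
    for c in("scene","top"):
        for r in bot.spot_point(c,n)[:2]: o.append((c,np.round(r["pixel"],1).tolist(),round(r["conf"],2)))
    t=[x for x in ("scene","top")]
    f={c:next((x[1] for x in o if x[0]==c),None) for c in t}
    X=None
    if all(f.values()):
        rs=[ray(*w2c(c),f[c]) for c in t];X,e=tri(rs);X=np.round(X,4),np.round(e,4)
    print(n,o,X)
print(bot.get_state()["clock"])
E
```

```text
{'clock': 0.0, 'joint_pos': array([-6.80245273e+01,  3.02717192e+00,  8.03123649e+01,  8.71306365e-04,
        9.67512022e+01, -4.02830715e+00]), 'qd': array([-0.00085524,  0.07564167,  0.07095648, -0.09352942, -0.05897775,
       -0.02700586]), 'effort': array([-4.69762726e-04, -3.81665039e+01, -3.60186553e+01, -1.81439282e-05,
        6.14300472e-03,  4.85188050e-07]), 'ee_pos': array([ 0.2300828 , -0.47155841,  0.23047864]), 'tool_rot': array([[ 8.98764383e-01,  4.38431579e-01, -5.78629411e-04],
       [ 4.38431943e-01, -8.98763182e-01,  1.47428135e-03],
       [ 1.26320692e-04, -1.57872119e-03, -9.99998746e-01]]), 'ft_force': array([-0.34777662, -0.3838769 , -0.22094243]), 'ft_torque': array([ 0.00343268, -0.0563735 , -0.0096143 ]), 'gripper_force': 0.0, 'opening': 0.08527163081431742}
{'fx': 462.6460746252607, 'fy': 462.6460746252607, 'cx': 289.7980643421164, 'cy': 211.7935143688006, 'world_to_cam': [[-0.001, 1.0, -0.025, -0.011], [-0.544, 0.02, 0.839, 0.187], [0.839, 0.014, 0.543, -1.619], [0.0, 0.0, 0.0, 1.0]]}
{'fx': 416.444228304734, 'fy': 416.444228304734, 'cx': 281.1391759
[... 3041 characters left out ...]
.0851]), array([0.0001, 0.0001]))
mug [('top', [333.2, 141.2], 0.59), ('top', [296.6, 239.2], 0.51)] None
roll [('scene', [351.9, 315.3], 0.87), ('scene', [157.2, 243.7], 0.24), ('top', [234.5, 143.0], 0.72)] (array([ 0.7503,  0.143 , -0.0041]), array([0.0015, 0.0015]))
can [('scene', [427.0, 299.3], 0.57), ('top', [172.4, 153.2], 0.87)] (array([0.721 , 0.3094, 0.0107]), array([0.0002, 0.0002]))
tape [('scene', [323.7, 216.5], 0.94), ('top', [245.2, 282.6], 0.76), ('top', [422.4, 201.4], 0.19)] (array([ 0.3707,  0.1094, -0.0008]), array([0.0024, 0.0024]))
stapler [('scene', [134.1, 298.0], 0.95), ('top', [409.8, 163.9], 0.81)] (array([ 0.6859, -0.3388, -0.0038]), array([0.0029, 0.0029]))
2.2
```

```bash
python3 - <<'E'
from h import *
for c in("scene","top"):
    for n in("pot_hole0","plate_hole0"):
        print(c,n,[(np.round(r["pixel"],1).tolist(),round(r["conf"],2), np.round(atz(*w2c(c),r["pixel"],.105 if n[:2]=="po" else .003),4)[:2]) for r in bot.spot_point(c,n)])
E
```

```text
scene pot_hole0 [([277.1, 203.9], 0.98, array([ 0.4687, -0.018 ])), ([295.3, 230.6], 0.87, array([0.5869, 0.0269])), ([243.7, 216.9], 0.82, array([ 0.5252, -0.0978])), ([261.2, 237.6], 0.67, array([ 0.6118, -0.0507]))]
scene plate_hole0 [([188.5, 246.6], 0.94, array([ 0.505 , -0.2506])), ([136.6, 266.4], 0.85, array([ 0.5814, -0.3641])), ([159.2, 244.1], 0.57, array([ 0.4917, -0.3299])), ([166.3, 273.0], 0.55, array([ 0.6083, -0.2849])), ([240.3, 216.3], 0.46, array([ 0.3673, -0.1289])), ([162.5, 246.8], 0.4, array([ 0.5037, -0.3184]))]
top pot_hole0 [([295.9, 241.8], 0.97, array([ 0.4784, -0.0235])), ([303.9, 186.0], 0.97, array([ 0.6146, -0.0448])), ([322.9, 224.9], 0.87, array([ 0.5188, -0.0896])), ([276.1, 199.4], 0.65, array([0.5823, 0.0237]))]
top plate_hole0 [([418.8, 203.2], 0.95, array([ 0.5775, -0.3539])), ([379.2, 232.0], 0.9, array([ 0.5017, -0.2464])), ([408.8, 240.2], 0.62, array([ 0.4793, -0.3237]))]
```

View pics/scene0.png

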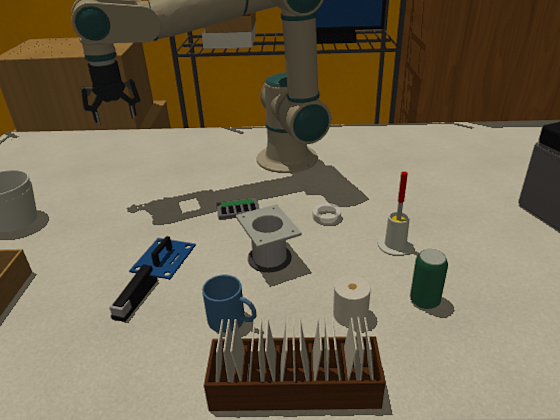

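View pics/top0.png

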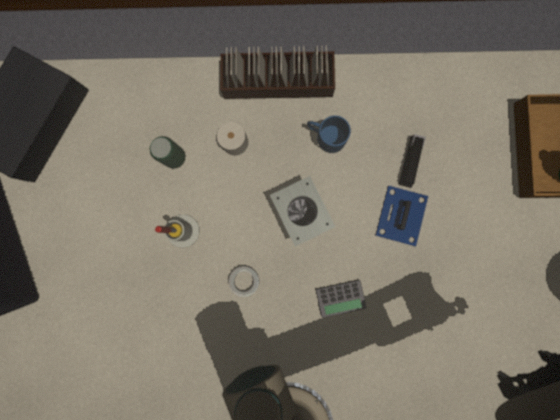

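Call:
{"fn": "step_arm", "kwargs": {"deltas": [[[0.36, 0.23, 0.2], [0, 0, 0], 1], [[0.36, 0.23, 0.2], [0, 0, 0], 1], [[0.36, 0.23, 0.2], [0, 0, 0], 1], [[0.36, 0.23, 0.2], [0, 0, 0], 1], [[0.36, 0.23, 0.2], [0, 0, 0], 1], [[0.36, 0.23, 0.2], [0, 0, 0], 1], [[0.36, 0.23, 0.2], [0, 0, 0], 1], [[0.36, 0.23, 0.2], [0, 0, 0], 1], [[0.36, 0.23, 0.2], [0, 0, 0], 1], [[0.36, 0.23, 0.2], [0, 0, 0], 1]]}}

```text
clock: 3.23
ee_pos: [0.5032, -0.2969, 0.383]
tool_rot: [[0.897, 0.443, 0.003], [0.443, -0.897, -0.001], [0.002, 0.002, -1.0]]
ft_force: [-0.2, -0.8, 0.0]
opening: 0.085
gripper_force: 0.0
```

```bash
cat >> h.py <<'E'
def wlook(names,tag,zs):
    st=bot.get_state();p,d=bot.snapshot("wrist");cv2.imwrite(f"pics/{tag}.png",p)
    import pickle;pickle.dump(st,open(f"pics/{tag}.pkl","wb"))
    m,W=w2c("wrist",st)
    print(st["clock"],np.round(st["ee_pos"],4),np.round(st["tool_rot"][:,1],3),np.round(st["joint_pos"],1),np.round(st["ft_force"],1),st["opening"],st["gripper_force"])
    for n,z in zip(names,zs):
        for r in bot.spot_point("wrist",n):
            print(n,np.round(r["pixel"],1),round(r["conf"],2),np.round(atz(m,W,r["pixel"],z),4)[:2])
    return st,p,d,m,W
E
python3 - <<'E'
from h import *
st,p,d,m,W=wlook(["plate_handle","plate_hole0","pot_hole0"],"w1",[.037,.003,.105])
print({k:np.round(v,3) for k,v in m.items()})
E
```

```text
3.2333 [ 0.5032 -0.2969  0.383 ] [ 0.443 -0.897  0.002] [-34.2  14.4  50.4   0.  115.   29.6] [-0.2 -0.8  0. ] 0.084973811797958 0.0
plate_handle [295.1 128.2] 0.95 [ 0.5463 -0.3074]
plate_hole0 [288.4 164.6] 0.88 [ 0.488  -0.3275]
plate_hole0 [341.8 118.8] 0.86 [ 0.5888 -0.369 ]
plate_hole0 [133.9  35.4] 0.64 [ 0.5575 -0.0434]
plate_hole0 [299.1  80.5] 0.6 [ 0.6088 -0.284 ]
plate_hole0 [252.9 135.9] 0.57 [ 0.5041 -0.2565]
pot_hole0 [69.7 70.5] 0.95 [ 0.4916 -0.0289]
pot_hole0 [134.2  73.6] 0.86 [ 0.5223 -0.0989]
{'fx': np.float64(327.924), 'fy': np.float64(327.924), 'cx': np.float64(275.954), 'cy': np.float64(204.257), 'hand_eye': array([[-0.   ,  0.946,  0.324,  0.084],
       [ 1.   , -0.   ,  0.001,  0.   ],
       [ 0.001,  0.324, -0.946, -0.143],
       [ 0.   ,  0.   ,  0.   ,  1.   ]])}
```

View pics/w1.png

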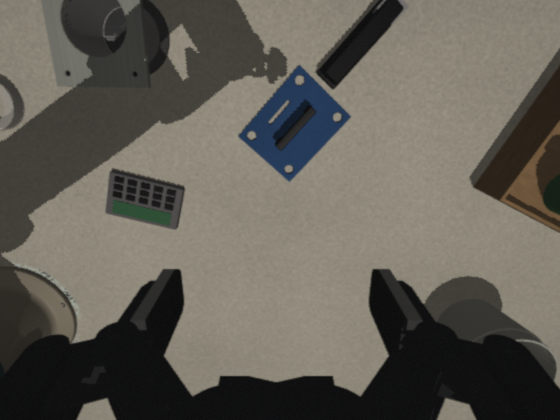

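Call:
{"fn": "step_arm", "kwargs": {"deltas": [[[0.04, 0.33, 0.025], [0, 0, 0], 1], [[0.04, 0.33, 0.025], [0, 0, 0], 1], [[0.04, 0.33, 0.025], [0, 0, 0], 1], [[0.04, 0.33, 0.025], [0, 0, 0], 1], [[0.04, 0.33, 0.025], [0, 0, 0], 1], [[0.04, 0.33, 0.025], [0, 0, 0], 1], [[0.04, 0.33, 0.025], [0, 0, 0], 1], [[0.04, 0.33, 0.025], [0, 0, 0], 1]]}}

```text
clock: 4.1
ee_pos: [0.5297, -0.0511, 0.4]
tool_rot: [[0.898, 0.44, -0.0], [0.44, -0.898, -0.0], [-0.0, 0.0, -1.0]]
ft_force: [-0.8, -0.8, 0.0]
opening: 0.0858
gripper_force: 0.0
```

```bash
python3 - <<'E'
from h import *
wlook(["pot_hole0","plate_hole0","plate_handle"],"w2",[.105,.003,.037])
E
```

```text
4.1 [ 0.5297 -0.0511  0.4   ] [ 0.44  -0.898  0.   ] [ -9.5   6.3  57.6  -0.  116.1  54.4] [-0.8 -0.8  0. ] 0.08580651674147531 0.0
pot_hole0 [246.7 172.9] 0.97 [ 0.4927 -0.0244]
pot_hole0 [306.9  90.8] 0.85 [ 0.6229 -0.0487]
pot_hole0 [304.8 174.5] 0.8 [ 0.5257 -0.0968]
pot_hole0 [244.4  91.4] 0.58 [0.5875 0.0219]
plate_hole0 [422.  163.1] 0.9 [ 0.6107 -0.2827]
plate_hole0 [450.8 193.7] 0.88 [ 0.588  -0.3577]
plate_hole0 [375.8 210.9] 0.85 [ 0.5042 -0.2584]
plate_hole0 [401.3 236.1] 0.73 [ 0.4831 -0.3252]
plate_hole0 [72.1 60.4] 0.52 [0.5091 0.283 ]
plate_handle [421.4 210. ] 0.86 [ 0.5448 -0.3094]
```

Call:
{"fn": "step_arm", "kwargs": {"deltas": [[[-0.08, 0.41, 0.0], [0, 0, 0], 1], [[-0.08, 0.41, 0.0], [0, 0, 0], 1], [[-0.08, 0.41, 0.0], [0, 0, 0], 1], [[-0.08, 0.41, 0.0], [0, 0, 0], 1], [[-0.08, 0.41, 0.0], [0, 0, 0], 1], [[-0.08, 0.41, 0.0], [0, 0, 0], 1], [[-0.08, 0.41, 0.0], [0, 0, 0], 1], [[-0.08, 0.41, 0.0], [0, 0, 0], 1], [[-0.08, 0.41, 0.0], [0, 0, 0], 1], [[-0.08, 0.41, 0.0], [0, 0, 0], 1]]}}

```text
clock: 5.13
ee_pos: [0.4705, 0.2553, 0.3995]
tool_rot: [[0.899, 0.438, -0.001], [0.438, -0.899, -0.001], [-0.001, 0.0, -1.0]]
ft_force: [0.4, -0.9, 0.1]
opening: 0.0851
gripper_force: 0.0
```

```bash
python3 - <<'E'
from h import *
st,p,d,m,W=wlook(["brush_grip","holder_mouth","holder","brush"],"w3",[.186,.088,0,.006])
rs=lambda n,sc,tp:[ray(*w2c("scene"),sc),ray(*w2c("top"),tp)]+[ray(m,W,r["pixel"]) for r in bot.spot_point("wrist",n)[:1]]
print("grip",tri(rs("brush_grip",[403.8,183.2],[161.2,230.8])))
print("mouth",tri(rs("holder_mouth",[401.3,216.8],[170.6,230.7])))
E
```

```text
5.1333 [0.4705 0.2553 0.3995] [ 0.438 -0.899  0.   ] [ 24.5   6.8  57.1  -0.  116.2  88.5] [ 0.4 -0.9  0.1] 0.08514091328520226 0.0
brush_grip [267.3 128.8] 0.83 [0.5078 0.2839]
brush_grip [273.8 123.7] 0.71 [0.5156 0.28  ]
brush_grip [555.4 274.3] 0.34 [ 0.5047 -0.1139]
holder_mouth [273.7 120.2] 0.92 [0.5114 0.2788]
holder_mouth [530.2 154. ] 0.41 [ 0.6268 -0.0623]
holder [272.6 115.5] 0.92 [0.5106 0.2811]
holder [556.  275.1] 0.29 [ 0.4825 -0.3276]
brush [270.3 115.2] 0.66 [0.5098 0.2847]
grip (array([0.50681731, 0.28396839, 0.17890034]), [np.float64(0.0010849266330745955), np.float64(0.0009332440916223319), np.float64(0.0002815807376544328)])
mouth (array([0.51068087, 0.28482665, 0.08834198]), [np.float64(0.0034522653314537372), np.float64(0.0037810930956671735), np.float64(0.006015053035978546)])
```

View pics/w3.png

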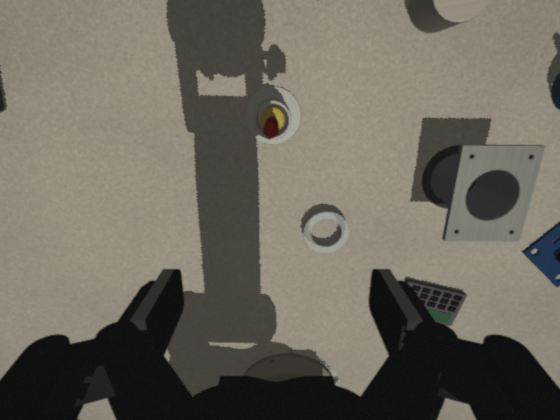

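Call:
{"fn": "step_arm", "kwargs": {"deltas": [[[0.049, 0.038, 0], [0, 0, 0], 1], [[0.049, 0.038, -0.05], [0, 0, 0], 1], [[0.049, 0.038, -0.1], [0, 0, 0], 1], [[0.049, 0.038, -0.15], [0, 0, 0], 1], [[0.049, 0.038, -0.2], [0, 0, 0], 1], [[0.049, 0.038, -0.25], [0, 0, 0], 1], [[0.049, 0.038, -0.29], [0, 0, 0], 1], [[0.049, 0.038, -0.316], [0, 0, 0], 1], [[0.049, 0.038, -0.316], [0, 0, 0], 1], [[0.049, 0.038, -0.316], [0, 0, 0], 1]]}}

```text
clock: 6.32
ee_pos: [0.5068, 0.2836, 0.1628]
tool_rot: [[0.899, 0.438, -0.001], [0.438, -0.899, -0.001], [-0.002, 0.0, -1.0]]
ft_force: [-0.4, -0.9, 0.8]
opening: 0.0856
gripper_force: 0.0
```

Call:
{"fn": "step_arm", "kwargs": {"deltas": [[[0, 0, 0], [0, 0, 0], 0], [[0, 0, 0], [0, 0, 0], 0], [[0, 0, 0], [0, 0, 0], 0], [[0, 0, 0], [0, 0, 0], 0], [[0, 0, 0], [0, 0, 0], 0], [[0, 0, 0], [0, 0, 0], 0], [[0, 0, 0], [0, 0, 0], 0], [[0, 0, 0], [0, 0, 0], 0], [[0, 0, 0], [0, 0, 0], 0]], "force": 60}}

```text
clock: 7.07
ee_pos: [0.5072, 0.2841, 0.1636]
tool_rot: [[0.899, 0.438, 0.001], [0.438, -0.899, 0.0], [0.001, 0.0, -1.0]]
ft_force: [0.2, -0.8, 3.4]
opening: 0.0146
gripper_force: 58.5
```

Call:
{"fn": "step_arm", "kwargs": {"deltas": [[[0, 0, 0.03], [0, 0, 0], 0], [[0, 0, 0.07], [0, 0, 0], 0], [[0, 0, 0.11], [0, 0, 0], 0], [[0, 0, 0.15], [0, 0, 0], 0], [[0, 0, 0.19], [0, 0, 0], 0], [[0, 0, 0.2], [0, 0, 0], 0], [[0, 0, 0.2], [0, 0, 0], 0]]}}

```text
clock: 7.65
ee_pos: [0.5074, 0.2845, 0.3156]
tool_rot: [[0.899, 0.439, 0.004], [0.439, -0.899, 0.002], [0.005, -0.0, -1.0]]
ft_force: [0.3, 0.4, -0.0]
opening: 0.0149
gripper_force: 58.4
```

Call:
{"fn": "step_arm", "kwargs": {"deltas": [[[0, -0.04, 0], [0, 0, 0], 0], [[0, -0.09, 0], [0, 0, 0], 0], [[0, -0.14, 0], [0, 0, 0], 0], [[0, -0.19, 0], [0, 0, 0], 0], [[0, -0.24, 0], [0, 0, 0], 0], [[0, -0.28, 0], [0, 0, 0], 0], [[0, -0.3, 0], [0, 0, 0], 0], [[0, -0.3, 0], [0, 0, 0], 0], [[0, -0.3, 0], [0, 0, 0], 0]]}}

```text
clock: 8.4
ee_pos: [0.5065, 0.0588, 0.3109]
tool_rot: [[0.899, 0.437, -0.003], [0.437, -0.899, 0.0], [-0.003, -0.002, -1.0]]
ft_force: [0.5, 0.6, -0.1]
opening: 0.0145
gripper_force: 58.5
```

```bash
python3 - <<'E'
from h import *
st,p,d,m,W=wlook(["pot_hole0"],"w4",[.105])
ims=[p]
for c in("scene","top"):
    q,dd=bot.snapshot(c);cv2.imwrite(f"pics/{c}1.png",q);ims.append(q)
    M,V=w2c(c)
    for n in("brush_grip","brush"):
        for r in bot.spot_point(c,n)[:1]:print(c,n,r["pixel"],r["conf"])
    for r in bot.trace(c,"brush")[:1]:print(c,r["extent"],r["conf"])
    g=st["ee_pos"]+np.array([0,0,.019])
    print("expect grip",proj(M,V,g),"bottom",proj(M,V,g-[0,0,.176]),"top",proj(M,V,g+[0,0,.029]))
    for r in bot.spot_point(c,"pot_hole0"):print(c,r["pixel"],r["conf"],atz(M,V,r["pixel"],.105))
# montage: wrist + crops at 2x
g=st["ee_pos"]+np.array([0,0,-.06]);cs=[]
for c,q in zip(("scene","top"),ims[1:]):
    u,v=proj(*w2c(c),g).astype(int);u=min(max(u,70),490);v=min(max(v,70),350)
    cs.append(cv2.resize(q[v-70:v+70,u-70:u+70],(300,300)))
cv2.imwrite("pics/m1.png",np.hstack([cv2.resize(p,(500,375))[:, :],np.zeros((375,0,3),np.uint8),cv2.resize(np.vstack(cs),(300,600))[0:375]*0]) if 0 else np.hstack([cv2.resize(p,(500,600)),np.vstack(cs)]))
E
```

```text
8.4 [0.5065 0.0588 0.3109] [ 0.437 -0.899 -0.002] [  2.5   0.5  73.8   0.  105.9  66.5] [ 0.5  0.6 -0.1] 0.014516828950958129 58.48154425621033
pot_hole0 [341.2 119.5] 0.91 [0.586  0.0231]
pot_hole0 [422.6 119.2] 0.88 [ 0.623  -0.0524]
pot_hole0 [405.9 219.2] 0.8 [ 0.5219 -0.0983]
pot_hole0 [338.1 219.4] 0.61 [ 0.4878 -0.0288]
scene brush_grip [307.3, 122.9] 0.72
scene brush [307.2, 198.1] 0.69
scene [302.1, 116.1, 16.1, 82.3] 0.92
expect grip [307.67749994 125.25447122] bottom [307.94325163 194.31894692] top [307.62882116 112.60366118]
scene [275.9, 204.2] 0.94 [ 0.4700123  -0.02104495  0.105     ]
scene [242.6, 216.8] 0.87 [ 0.52467295 -0.1004729   0.105     ]
scene [291.1, 231.0] 0.83 [0.58819443 0.01717478 0.105     ]
scene [258.6, 242.7] 0.75 [ 0.63090325 -0.05545656  0.105     ]
top [164.0, 216.9, 14.7, 31.9] 0.17
expect grip [253.42252658 228.16481806] bottom [260.44801329 230.08733479] top [251.95516252 227.76327549]
top [294.4, 240.0] 0.97 [ 0.48281453 -0.01995886  0.105     ]
top [305.8, 186.1] 0.82 [ 0.61429548 -0.04947985  0.105     ]
top [277.8, 200.1] 0.79 [0.58054761 0.01957965 0.105     ]
top [299.2, 213.8] 0.66 [ 0.54637376 -0.03241722  0.105     ]
top [401.5, 216.0] 0.33 [ 0.53846695 -0.28013708  0.105     ]
```

View pics/m1.png

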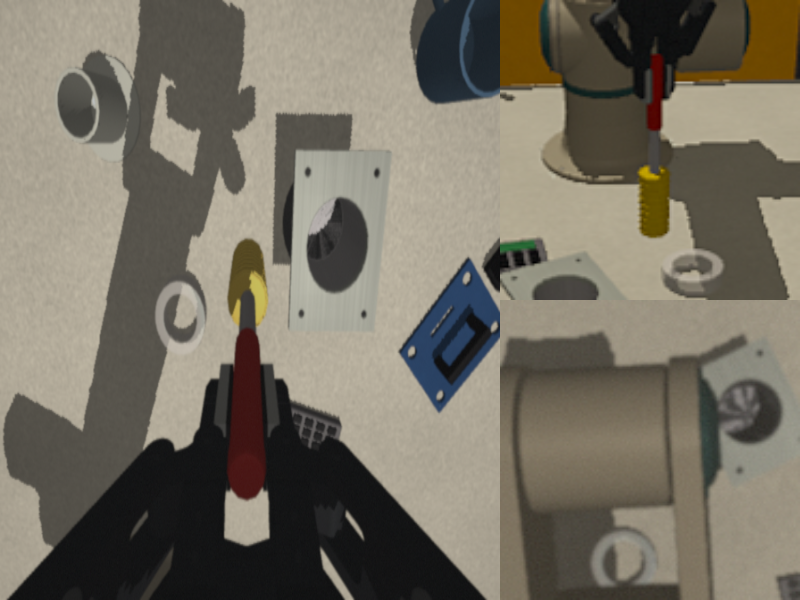

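Call:
{"fn": "step_arm", "kwargs": {"deltas": [[[0.02, -0.04, 0], [0, 0, 0], 0], [[0.042, -0.085, 0], [0, 0, 0], 0], [[0.058, -0.118, 0], [0, 0, 0], 0], [[0.063, -0.128, 0], [0, 0, 0], 0], [[0.063, -0.128, 0], [0, 0, 0], 0], [[0.063, -0.128, 0], [0, 0, 0], 0]]}}

```text
clock: 9.5
ee_pos: [0.5541, -0.0365, 0.3129]
tool_rot: [[0.899, 0.438, -0.0], [0.438, -0.899, 0.0], [-0.0, -0.001, -1.0]]
ft_force: [-0.6, 0.2, -0.9]
opening: 0.0145
gripper_force: 58.7
```

```bash
cat > fit.py <<'E'
from h import *
import pickle,sys
from scipy.optimize import least_squares
from itertools import permutations
def refine(p,px):  # dark blob centroid near px
    g=cv2.cvtColor(p,cv2.COLOR_BGR2GRAY).astype(float);u,v=np.round(px).astype(int);r=6
    w=g[v-r:v+r+1,u-r:u+r+1];k=np.clip(np.median(w)-15-w,0,None);Y,X=np.mgrid[-r:r+1,-r:r+1]
    return np.array([u+(k*X).sum()/k.sum(),v+(k*Y).sum()/k.sum()]) if k.sum()>30 else np.array(px)
def pat(x,y,t,z):
    a=np.array([[55,40],[-55,40],[-55,-40],[55,-40]])*1e-3
    c,s=np.cos(t),np.sin(t);return np.c_[a@np.array([[c,-s],[s,c]]).T+[x,y],np.full(4,z)]
def fit(views,x0,z):  # views: (m,W,px list, focal weight)
    def res(q):
        P=pat(*q,z);o=[]
        for m,W,pxs,s in views:
            pr=[proj(m,W,a) for a in P]
            for px in pxs:
                e=min((np.array(px)-b for b in pr),key=np.linalg.norm);o+=list(e/s)
        return np.array(o)
    f=least_squares(res,x0,loss="soft_l1",f_scale=1.5)
    return f.x,np.round(res(f.x),1)
E
python3 - <<'E'
from fit import *
def wv(t,pxs):
    st=pickle.load(open(f"pics/{t}.pkl","rb"));p=cv2.imread(f"pics/{t}.png");m,W=w2c("wrist",st)
    r=[refine(p,x) for x in pxs];print(t,np.round(np.array(r)-pxs,1).tolist());return(m,W,r,1)
v2=wv("w2",[[246.7,172.9],[306.9,90.8],[304.8,174.5],[244.4,91.4]])
v4=wv("w4",[[341.2,119.5],[422.6,119.2],[405.9,219.2],[338.1,219.4]])
v1=wv("w1",[[69.7,70.5],[134.2,73.6]])
s=cv2.imread("pics/scene0.png");t=cv2.imread("pics/top0.png")
vs=(*w2c("scene"),[refine(s,x) for x in[[277.1,203.9],[295.3,230.6],[243.7,216.9],[261.2,237.6]]],1)
vt=(*w2c("top"),[refine(t,x) for x in[[295.9,241.8],[303.9,186],[322.9,224.9],[276.1,199.4]]],1)
for nm,V in(("w2",[v2]),("w4",[v4]),("w",[v1,v2,v4]),("s",[vs]),("t",[vt]),("all",[v1,v2,v4,vs,vt])):
    q,e=fit(V,[.554,-.037,.43],.105);print(nm,np.round(q[:2],4),np.degrees(q[2]).round(1),np.abs(e).max())
E
python3 - <<'E'
from h import *
wlook([],"w5",[])
E
```

```text
w2 [[0.4, 4.2], [1.8, 2.3], [0.6, 3.2], [1.1, 0.8]]
w4 [[3.1, 0.4], [-1.0, 1.3], [1.1, 0.3], [-1.1, -0.4]]
w1 [[-2.2, 2.4], [0.5, 0.1]]
w2 [ 0.5546 -0.0397] 25.5 0.2
w4 [ 0.5546 -0.0398] 25.5 0.1
w [ 0.5546 -0.0397] 25.5 0.2
s [ 0.5552 -0.0356] 26.2 4.3
t [ 0.5528 -0.0358] 29.0 3.3
all [ 0.5546 -0.0394] 25.7 5.5
9.5 [ 0.5541 -0.0365  0.3129] [ 0.438 -0.899 -0.001] [ -7.6   7.8  65.9   0.  106.3  56.4] [-0.6  0.2 -0.9] 0.014513876988140488 58.65819990634918
```

View pics/w5.png

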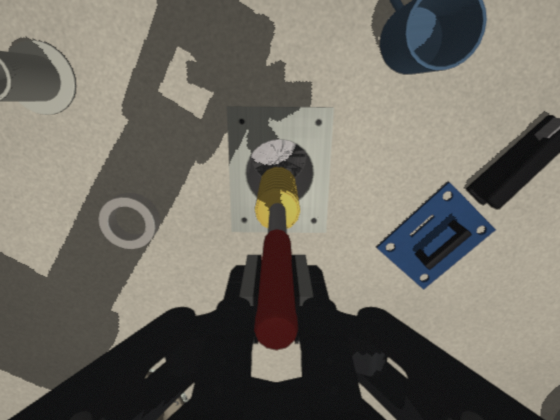

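Call:
{"fn": "step_arm", "kwargs": {"deltas": [[[0, -0.003, -0.03], [0, 0, 0], 0], [[0, -0.003, -0.06], [0, 0, 0], 0], [[0, -0.003, -0.09], [0, 0, 0], 0], [[0, -0.003, -0.12], [0, 0, 0], 0], [[0, -0.003, -0.15], [0, 0, 0], 0], [[0, -0.003, -0.17], [0, 0, 0], 0], [[0, -0.003, -0.185], [0, 0, 0], 0], [[0, -0.003, -0.192], [0, 0, 0], 0], [[0, -0.003, -0.192], [0, 0, 0], 0], [[0, -0.003, -0.192], [0, 0, 0], 0]]}}

```text
clock: 10.38
ee_pos: [0.5545, -0.0387, 0.1701]
tool_rot: [[0.899, 0.439, 0.001], [0.439, -0.899, -0.0], [0.001, 0.001, -1.0]]
ft_force: [0.3, -0.2, -0.2]
opening: 0.0144
gripper_force: 58.8
```

Call:
{"fn": "step_arm", "kwargs": {"deltas": [[[0, 0, 0.025], [0, 0, 0], 0], [[0, 0, 0.055], [0, 0, 0], 0], [[0, 0, 0.08], [0, 0, 0], 0], [[0, 0, 0.093], [0, 0, 0], 0], [[0, 0, 0.093], [0, 0, 0], 0], [[0, 0, 0.07], [0, 0, 0], 0], [[0, 0, 0.04], [0, 0, 0], 0], [[0, 0, 0.015], [0, 0, 0], 0], [[0, 0, 0.0], [0, 0, 0], 0], [[0, 0, 0.0], [0, 0, 0], 0]]}}

```text
clock: 11.22
ee_pos: [0.5526, -0.0389, 0.1652]
tool_rot: [[0.899, 0.438, -0.006], [0.438, -0.899, 0.001], [-0.005, -0.004, -1.0]]
ft_force: [-1.0, -0.5, -1.6]
opening: 0.0148
gripper_force: 58.8
```

Call:
{"fn": "step_arm", "kwargs": {"deltas": [[[0, 0, 0], [0, 0, 0], 0], [[0, 0, 0], [0, 0, 0], 0]]}}

```text
clock: 11.38
ee_pos: [0.5547, -0.0392, 0.1704]
tool_rot: [[0.899, 0.438, 0.002], [0.438, -0.899, -0.0], [0.002, 0.001, -1.0]]
ft_force: [0.6, 0.8, -1.0]
opening: 0.0145
gripper_force: 58.8
```

Call:
{"fn": "step_arm", "kwargs": {"deltas": [[[0, 0, 0.03], [0, 0, 0], 0], [[0, 0, 0.06], [0, 0, 0], 0], [[0, 0, 0.085], [0, 0, 0], 0], [[0, 0, 0.098], [0, 0, 0], 0], [[0, 0, 0.098], [0, 0, 0], 0], [[0, 0, 0.098], [0, 0, 0], 0], [[0, 0, 0.098], [0, 0, 0], 0]]}}

```text
clock: 11.97
ee_pos: [0.5538, -0.0391, 0.2413]
tool_rot: [[0.899, 0.438, -0.002], [0.438, -0.899, 0.0], [-0.002, -0.001, -1.0]]
ft_force: [-0.4, 0.5, -1.3]
opening: 0.0147
gripper_force: 58.8
```

Call:
{"fn": "step_arm", "kwargs": {"deltas": [[[0, 0, -0.025], [0, 0, 0], 0], [[0, 0, -0.055], [0, 0, 0], 0], [[0, 0, -0.08], [0, 0, 0], 0], [[0, 0, -0.092], [0, 0, 0], 0], [[0, 0, -0.098], [0, 0, 0], 0], [[0, 0, -0.098], [0, 0, 0], 0], [[0, 0, -0.098], [0, 0, 0], 0], [[0, 0, -0.098], [0, 0, 0], 0]]}}

```text
clock: 12.63
ee_pos: [0.5548, -0.0392, 0.1704]
tool_rot: [[0.899, 0.438, 0.002], [0.438, -0.899, -0.0], [0.002, 0.001, -1.0]]
ft_force: [0.4, 0.5, -0.6]
opening: 0.0144
gripper_force: 58.8
```

Call:
{"fn": "step_arm", "kwargs": {"deltas": [[[0, 0, 0.03], [0, 0, 0], 0], [[0, 0, 0.07], [0, 0, 0], 0], [[0, 0, 0.11], [0, 0, 0], 0], [[0, 0, 0.15], [0, 0, 0], 0], [[0, 0, 0.18], [0, 0, 0], 0], [[0, 0, 0.192], [0, 0, 0], 0], [[0, 0, 0.192], [0, 0, 0], 0], [[0, 0, 0.192], [0, 0, 0], 0]]}}

```text
clock: 13.3
ee_pos: [0.5542, -0.0391, 0.3125]
tool_rot: [[0.899, 0.438, -0.0], [0.438, -0.899, -0.0], [-0.0, 0.0, -1.0]]
ft_force: [-0.2, 0.6, -0.8]
opening: 0.0143
gripper_force: 58.8
```

Call:
{"fn": "step_arm", "kwargs": {"deltas": [[[-0.01, 0.04, 0], [0, 0, 0], 0], [[-0.022, 0.09, 0], [0, 0, 0], 0], [[-0.035, 0.14, 0], [0, 0, 0], 0], [[-0.048, 0.19, 0], [0, 0, 0], 0], [[-0.06, 0.24, 0], [0, 0, 0], 0], [[-0.072, 0.29, 0], [0, 0, 0], 0], [[-0.08, 0.33, 0], [0, 0, 0], 0], [[-0.085, 0.36, 0], [0, 0, 0], 0], [[-0.085, 0.36, 0], [0, 0, 0], 0], [[-0.085, 0.36, 0], [0, 0, 0], 0]]}}

```text
clock: 14.13
ee_pos: [0.4897, 0.2316, 0.3107]
tool_rot: [[0.898, 0.44, -0.003], [0.44, -0.898, -0.002], [-0.004, 0.0, -1.0]]
ft_force: [0.3, -0.3, -0.8]
opening: 0.0144
gripper_force: 58.8
```

```bash
python3 - <<'E'
from h import *
st,p,d,m,W=wlook(["holder_mouth","holder","holder_floor"],"w6",[.088,0,.006])
for r in bot.trace("wrist","holder")[:1]:print(r["extent"],r["conf"]);np.save("pics/w6mask.npy",r["mask"])
print(proj(m,W,[.511,.2815,.088]))
v=p.copy();cv2.imwrite("pics/w6c.png",cv2.resize(p[40:260,160:400],None,fx=2.5,fy=2.5,interpolation=cv2.INTER_CUBIC))
E
```

```text
14.1333 [0.4897 0.2316 0.3107] [ 0.44  -0.898  0.   ] [ 21.4   5.7  68.4  -0.  106.1  85.3] [ 0.3 -0.3 -0.8] 0.014406923508941159 58.809828758239746
holder_mouth [243.9 129.7] 0.79 [0.5132 0.2824]
holder_floor [249.2 125.4] 0.8 [0.5098 0.2815]
[215.7, 89.5, 66.0, 69.3] 0.9
[243.81281469 131.90326864]
```

View pics/w6c.png

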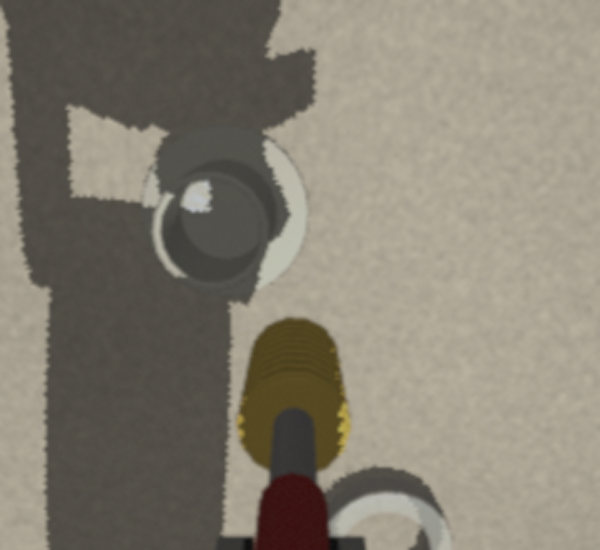

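```bash
python3 - <<'E'
from h import *
from scipy.optimize import least_squares
st,p,d,m,W=wlook([],"w7",[])
v,u=np.mgrid[0:420,0:560];ok=d>0
C=np.linalg.inv(W);D=np.stack([(u-m["cx"])/m["fx"],-(v-m["cy"])/m["fy"],-np.ones_like(u,float)],-1)*d[...,None]
P=D@C[:3,:3].T+C[:3,3];np.save("pics/P7.npy",P)
def circ(sel,r0):
    q=P[sel];f=least_squares(lambda a:np.hypot(q[:,0]-a[0],q[:,1]-a[1])-r0,[.511,.2815],loss="soft_l1",f_scale=.002);return len(q),f.x.round(4),np.abs(f.fun).mean().round(4)
near=ok&(np.hypot(P[...,0]-.511,P[...,1]-.2815)<.05)
rim=near&(P[...,2]>.082)&(P[...,2]<.096)
print("rim z",np.median(P[rim][:,2]),circ(rim,.024))
# annulus inner edge/ outer edge check by mask outlines overlay
o=p.copy()
for c in[(.511,.2815)]:
    for r,z,col in((.026,.088,(0,0,255)),(.022,.088,(0,255,0)),(.045,.006,(255,0,0))):
        for t in np.linspace(0,6.28,120):
            q=proj(m,W,[c[0]+r*np.cos(t),c[1]+r*np.sin(t),z]);cv2.circle(o,tuple(np.round(q*16).astype(int)),4,col,-1,shift=4)
# brush bottom: lowest pts near TCP
b=ok&(np.hypot(P[...,0]-st["ee_pos"][0],P[...,1]-st["ee_pos"][1])<.03)
for lo,hi in((.15,.19),(.19,.225),(.235,.27)):
    s=b&(P[...,2]>lo)&(P[...,2]<hi);q=P[s];print(lo,len(q),q.mean(0).round(4) if len(q) else 0)
cv2.imwrite("pics/w7c.png",cv2.resize(o[40:260,160:400],None,fx=2.5,fy=2.5,interpolation=cv2.INTER_CUBIC))
E
```

```text
14.3833 [0.4907 0.2298 0.3127] [ 0.437 -0.9    0.   ] [ 21.2   5.6  68.3  -0.  106.1  85.3] [ 0.2  0.2 -0.8] 0.014916977078433407 58.80989670753479
rim z 0.08860102373014234 (565, array([0.5107, 0.2814]), np.float64(0.0011))
0.15 295 [0.5044 0.2356 0.175 ]
0.19 426 [0.5044 0.2358 0.2093]
0.235 325 [0.4965 0.2324 0.254 ]
```

View pics/w7c.png

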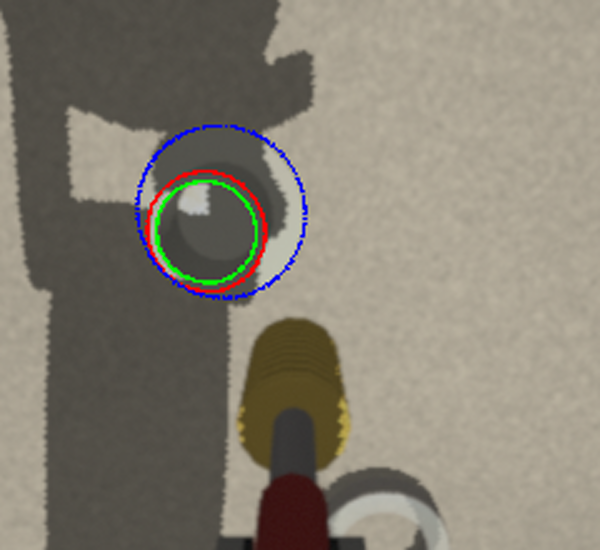

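Call:
{"fn": "step_arm", "kwargs": {"deltas": [[[0.026, 0.066, 0], [0, 0, 0], 0], [[0.026, 0.066, 0], [0, 0, 0], 0], [[0.026, 0.066, 0], [0, 0, 0], 0], [[0.026, 0.066, -0.02], [0, 0, 0], 0], [[0.026, 0.066, -0.04], [0, 0, 0], 0], [[0.026, 0.066, -0.06], [0, 0, 0], 0], [[0.026, 0.066, -0.075], [0, 0, 0], 0], [[0.026, 0.066, -0.09], [0, 0, 0], 0], [[0.026, 0.066, -0.1], [0, 0, 0], 0]]}}

```text
clock: 15.18
ee_pos: [0.5098, 0.2797, 0.237]
tool_rot: [[0.899, 0.438, -0.001], [0.438, -0.899, -0.0], [-0.001, 0.0, -1.0]]
ft_force: [-0.4, 0.1, -1.0]
opening: 0.0144
gripper_force: 58.8
```

Call:
{"fn": "step_arm", "kwargs": {"deltas": [[[0, 0, -0.015], [0, 0, 0], 0], [[0, 0, -0.03], [0, 0, 0], 0], [[0, 0, -0.045], [0, 0, 0], 0], [[0, 0, -0.06], [0, 0, 0], 0], [[0, 0, -0.07], [0, 0, 0], 0]]}}

```text
clock: 15.6
ee_pos: [0.5095, 0.2802, 0.1837]
tool_rot: [[0.899, 0.438, -0.001], [0.438, -0.899, -0.001], [-0.002, 0.0, -1.0]]
ft_force: [-0.9, -0.8, -0.5]
opening: 0.0145
gripper_force: 58.8
```

Call:
{"fn": "step_arm", "kwargs": {"deltas": [[[0, 0, -0.012], [0, 0, 0], 0], [[0, 0, -0.022], [0, 0, 0], 0], [[0, 0, -0.028], [0, 0, 0], 0], [[0, 0, -0.028], [0, 0, 0], 0], [[0, 0, -0.028], [0, 0, 0], 0]]}}

```text
clock: 16.02
ee_pos: [0.51, 0.2804, 0.1647]
tool_rot: [[0.899, 0.438, 0.0], [0.438, -0.899, 0.0], [0.0, 0.0, -1.0]]
ft_force: [0.3, 0.1, -0.7]
opening: 0.0147
gripper_force: 59.1
```

Call:
{"fn": "step_arm", "kwargs": {"deltas": [[[0, 0, 0], [0, 0, 0], 0.5], [[0, 0, 0], [0, 0, 0], 0.8], [[0, 0, 0], [0, 0, 0], 1], [[0, 0, 0], [0, 0, 0], 1], [[0, 0, 0], [0, 0, 0], 1], [[0, 0, 0], [0, 0, 0], 1], [[0, 0, 0], [0, 0, 0], 1], [[0, 0, 0], [0, 0, 0], 1]]}}

```text
clock: 16.68
ee_pos: [0.5099, 0.2804, 0.1646]
tool_rot: [[0.899, 0.438, 0.0], [0.438, -0.899, -0.0], [0.0, 0.0, -1.0]]
ft_force: [-0.2, 0.0, -0.0]
opening: 0.0854
gripper_force: 0.0
```

Call:
{"fn": "step_arm", "kwargs": {"deltas": [[[0, 0, 0.04], [0, 0, 0], 1], [[0, 0, 0.09], [0, 0, 0], 1], [[0, 0, 0.14], [0, 0, 0], 1], [[0, 0, 0.19], [0, 0, 0], 1], [[0, 0, 0.24], [0, 0, 0], 1], [[0, 0, 0.26], [0, 0, 0], 1], [[0, -0.05, 0.26], [0, 0, 0], 1], [[0, -0.1, 0.26], [0, 0, 0], 1]]}}

```text
clock: 17.35
ee_pos: [0.5099, 0.2058, 0.3606]
tool_rot: [[0.897, 0.441, 0.002], [0.441, -0.897, 0.001], [0.002, 0.0, -1.0]]
ft_force: [1.6, -0.4, 0.2]
opening: 0.0854
gripper_force: 0.0
```

```bash
python3 - <<'E'
from h import *
st,p,d,m,W=wlook(["brush_grip"],"w8",[.186])
b=bot.snapshot("scene");print(bot.spot_point("scene","brush_grip")[:1])
s=b[0][140:270,330:470];cv2.imwrite("pics/m8.png",np.hstack([cv2.resize(p,(400,300)),cv2.resize(s,(323,300))]))
E
```

```text
17.35 [0.5099 0.2058 0.3606] [ 0.441 -0.897  0.   ] [ 18.1   7.8  60.5  -0.  111.6  81.9] [ 1.6 -0.4  0.2] 0.08535541823105375 0.0
brush_grip [205.5 148.2] 0.72 [0.5087 0.2814]
brush_grip [424.4 251.6] 0.32 [0.5096 0.0275]
[{'pixel': [401.0, 181.4], 'conf': 0.56}]
```

Call:
{"fn": "step_arm", "kwargs": {"deltas": [[[0.05, -0.6, 0], [0, 0, -0.244], 1], [[0.05, -0.6, 0], [0, 0, -0.244], 1], [[0.05, -0.6, 0], [0, 0, -0.244], 1], [[0.05, -0.6, 0], [0, 0, -0.244], 1], [[0.05, -0.6, 0], [0, 0, -0.244], 1], [[0.05, -0.6, 0], [0, 0, -0.244], 1], [[0.05, -0.6, 0], [0, 0, -0.244], 1], [[0.05, -0.6, 0], [0, 0, -0.244], 1], [[0.05, -0.6, 0], [0, 0, -0.244], 1], [[0.05, -0.6, 0], [0, 0, -0.244], 1]]}}

```text
clock: 18.38
ee_pos: [0.545, -0.2109, 0.3593]
tool_rot: [[0.952, -0.306, -0.0], [-0.306, -0.952, 0.0], [-0.0, -0.0, -1.0]]
ft_force: [0.5, -0.1, 0.2]
opening: 0.0854
gripper_force: 0.0
```

View pics/m8.png

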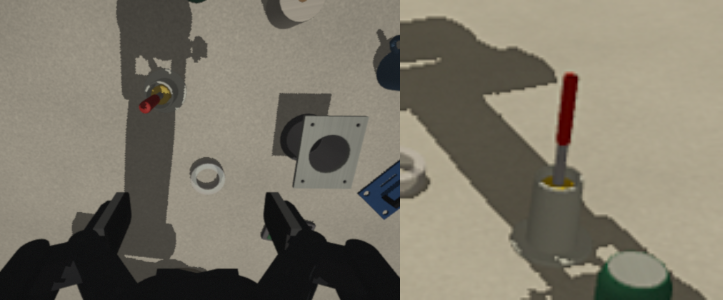

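```bash
cat >> fit.py <<'E'
def refineb(p,px):
    r=7;u,v=np.round(px).astype(int);w=p[v-r:v+r+1,u-r:u+r+1].astype(float)
    k=np.clip(w[...,2]-70,0,120)*1.0;Y,X=np.mgrid[-r:r+1,-r:r+1];k*=(np.hypot(X,Y)<=r)
    return np.array([u+(k*X).sum()/k.sum(),v+(k*Y).sum()/k.sum()])
E
python3 - <<'E'
from fit import *
st,p,d,m,W=wlook(["plate_handle"],"w9",[.037])
px=[r["pixel"] for r in bot.spot_point("wrist","plate_hole0") if np.linalg.norm(atz(m,W,r["pixel"],.003)[:2]-[.546,-.307])<.085]
print(np.round(px,1).tolist(),[p[int(b),int(a)].tolist() for a,b in px])
def wv(t,pxs):
    s=pickle.load(open(f"pics/{t}.pkl","rb"));q=cv2.imread(f"pics/{t}.png");M,V=w2c("wrist",s)
    r=[refineb(q,x) for x in pxs];print(t,np.round(np.array(r)-pxs,1).tolist());return(M,V,r,1)
v9=wv("w9",px);v1=wv("w1",[[288.4,164.6],[341.8,118.8],[299.1,80.5],[252.9,135.9]]);v2=wv("w2",[[422,163.1],[450.8,193.7],[375.8,210.9],[401.3,236.1]])
for V in([v9],[v1],[v2],[v1,v2,v9]):
    q,e=fit(V,[.546,-.307,-.31],.004);print(np.round(q[:2],4),np.degrees(q[2]).round(1),np.abs(e).max())
print(st["joint_pos"])
E
```

```text
18.3833 [ 0.545  -0.2109  0.3593] [-0.306 -0.952 -0.   ] [-24.8  13.7  53.9   0.  112.4  83.1] [ 0.5 -0.1  0.2] 0.08536243107445882 0.0
plate_handle [341.7 133.7] 0.92 [ 0.5435 -0.3067]
[[310.7, 165.7], [311.8, 90.1], [361.7, 162.4], [368.9, 87.5]] [[140, 155, 162], [139, 154, 161], [135, 148, 155], [134, 149, 156]]
w9 [[-0.2, 0.4], [-1.4, 1.0], [0.4, 2.0], [-2.7, 1.6]]
w1 [[-0.1, 3.7], [-1.2, 0.1], [0.0, -0.9], [-1.7, -1.1]]
w2 [[-0.1, 0.5], [1.0, 0.6], [-2.3, -1.3], [2.0, 1.5]]
[ 0.5465 -0.3069] -15.9 0.1
[ 0.5458 -0.3081] -16.8 3.1
[ 0.5461 -0.3064] -15.9 0.3
[ 0.5461 -0.3071] -16.1 3.7
[-2.47796323e+01  1.37393238e+01  5.39062557e+01  1.65268547e-02
  1.12363597e+02  8.30556887e+01]
```

Call:
{"fn": "step_arm", "kwargs": {"deltas": [[[0.002, -0.04, 0], [0, 0, 0.0106], 1], [[0.002, -0.09, 0], [0, 0, 0.0106], 1], [[0.002, -0.127, 0], [0, 0, 0.0106], 1], [[0.002, -0.127, -0.05], [0, 0, 0.0106], 1], [[0.002, -0.127, -0.1], [0, 0, 0.0106], 1], [[0.002, -0.127, -0.15], [0, 0, 0.0106], 1], [[0.002, -0.127, -0.2], [0, 0, 0.0106], 1], [[0.002, -0.127, -0.25], [0, 0, 0.0106], 1], [[0.002, -0.127, -0.28], [0, 0, 0.0106], 1], [[0.002, -0.127, -0.28], [0, 0, 0.0106], 1]]}}

```text
clock: 19.37
ee_pos: [0.5445, -0.3016, 0.1427]
tool_rot: [[0.962, -0.274, -0.009], [-0.273, -0.962, 0.006], [-0.011, -0.004, -1.0]]
ft_force: [-1.1, 0.5, -0.5]
opening: 0.0856
gripper_force: 0.0
```

```bash
python3 - <<'E'
from fit import *
st,p,d,m,W=wlook(["plate_handle"],"w10",[.037])
px=[r["pixel"] for r in bot.spot_point("wrist","plate_hole0") if np.linalg.norm(atz(m,W,r["pixel"],.003)[:2]-[.546,-.307])<.085]
px=[refineb(p,x) for x in px];print(np.round(px,1).tolist())
q,e=fit([(m,W,px,1)],[.546,-.307,-.28],.004);print(np.round(q[:2],4),np.degrees(q[2]).round(1),np.abs(e).max())
E
```

```text
19.3667 [ 0.5445 -0.3016  0.1427] [-0.274 -0.962 -0.004] [-32.4  21.5  69.1   0.   90.   73.5] [-1.1  0.5 -0.5] 0.08556458670517925 0.0
plate_handle [282.2 196.7] 0.85 [ 0.5464 -0.3069]
[[236.5, 121.9], [240.7, 240.6], [324.1, 239.8], [331.4, 121.1]]
[ 0.5465 -0.3082] -15.9 0.9
```

Call:
{"fn": "step_arm", "kwargs": {"deltas": [[[0, -0.001, -0.03], [0, 0, 0], 1], [[0, -0.001, -0.06], [0, 0, 0], 1], [[0, -0.001, -0.09], [0, 0, 0], 1], [[0, -0.001, -0.12], [0, 0, 0], 1], [[0, -0.001, -0.145], [0, 0, 0], 1], [[0, -0.001, -0.162], [0, 0, 0], 1], [[0, -0.001, -0.172], [0, 0, 0], 1], [[0, -0.001, -0.175], [0, 0, 0], 1], [[0, -0.001, -0.175], [0, 0, 0], 1], [[0, -0.001, -0.175], [0, 0, 0], 1]]}}

```text
clock: 20.35
ee_pos: [0.547, -0.3063, 0.0201]
tool_rot: [[0.961, -0.276, 0.002], [-0.276, -0.961, -0.002], [0.003, 0.001, -1.0]]
ft_force: [0.3, 0.0, 0.7]
opening: 0.0853
gripper_force: 0.0
```

Call:
{"fn": "step_arm", "kwargs": {"deltas": [[[0, 0, 0], [0, 0, 0], 0], [[0, 0, 0], [0, 0, 0], 0], [[0, 0, 0], [0, 0, 0], 0], [[0, 0, 0], [0, 0, 0], 0], [[0, 0, 0], [0, 0, 0], 0], [[0, 0, 0], [0, 0, 0], 0], [[0, 0, 0], [0, 0, 0], 0], [[0, 0, 0], [0, 0, 0], 0], [[0, 0, 0], [0, 0, 0], 0], [[0, 0, 0], [0, 0, 0], 0]], "force": 100}}

```text
clock: 21.18
ee_pos: [0.5461, -0.306, 0.0187]
tool_rot: [[0.961, -0.276, 0.0], [-0.276, -0.961, -0.0], [0.0, 0.0, -1.0]]
ft_force: [-1.9, -0.4, 3.5]
opening: 0.0101
gripper_force: 98.2
```

Call:
{"fn": "step_arm", "kwargs": {"deltas": [[[0, 0, 0.01], [0, 0, 0], 0], [[0, 0, 0.03], [0, 0, 0], 0], [[0, 0, 0.06], [0, 0, 0], 0], [[0, 0, 0.1], [0, 0, 0], 0], [[0, 0, 0.14], [0, 0, 0], 0], [[0, 0, 0.18], [0, 0, 0], 0], [[0, 0, 0.21], [0, 0, 0], 0], [[0, 0, 0.23], [0, 0, 0], 0], [[0, 0, 0.23], [0, 0, 0], 0]]}}

```text
clock: 21.93
ee_pos: [0.5471, -0.3063, 0.195]
tool_rot: [[0.961, -0.276, 0.005], [-0.276, -0.961, -0.003], [0.006, 0.002, -1.0]]
ft_force: [1.0, 0.4, -3.3]
opening: 0.0097
gripper_force: 97.7
```

Call:
{"fn": "step_arm", "kwargs": {"deltas": [[[0, 0.02, 0], [0, 0, 0.02], 0], [[0.002, 0.055, 0], [0, 0, 0.045], 0], [[0.004, 0.1, 0], [0, 0, 0.075], 0], [[0.006, 0.145, 0], [0, 0, 0.105], 0], [[0.008, 0.19, 0], [0, 0, 0.135], 0], [[0.01, 0.235, 0], [0, 0, 0.165], 0], [[0.011, 0.28, 0], [0, 0, 0.195], 0], [[0.011, 0.32, 0], [0, 0, 0.22], 0], [[0.011, 0.347, 0], [0, 0, 0.23], 0], [[0.011, 0.357, 0], [0, 0, 0.23], 0]]}}

```text
clock: 22.77
ee_pos: [0.5534, -0.0349, 0.1888]
tool_rot: [[0.901, 0.433, -0.003], [0.433, -0.901, 0.001], [-0.002, -0.003, -1.0]]
ft_force: [-0.5, -0.7, -3.6]
opening: 0.0095
gripper_force: 97.8
```

Call:
{"fn": "step_arm", "kwargs": {"deltas": [[[0, 0, 0], [0, 0, 0], 0], [[0, 0, 0], [0, 0, 0], 0], [[0, 0, 0], [0, 0, 0], 0]]}}

```text
clock: 23.02
ee_pos: [0.5541, -0.0392, 0.1901]
tool_rot: [[0.904, 0.427, -0.001], [0.427, -0.904, -0.0], [-0.001, -0.0, -1.0]]
ft_force: [0.7, 0.3, -2.7]
opening: 0.0096
gripper_force: 97.8
```

```bash
python3 - <<'E'
from fit import *
st,p,d,m,W=wlook(["plate_hole0","pot_hole0"],"w11",[.173,.105])
s,_=bot.snapshot("scene");t,_=bot.snapshot("top")
cv2.imwrite("pics/m11.png",np.hstack([np.vstack([p[:, :],])[0:420],np.vstack([cv2.resize(s[150:270,200:340],(240,206)),cv2.resize(t[150:270,230:370],(240,214))])]))
E
```

```text
23.0167 [ 0.5541 -0.0392  0.1901] [ 0.427 -0.904 -0.   ] [-7.8  8.8 78.7 -0.  92.5 56.9] [ 0.7  0.3 -2.7] 0.009619797569281816 97.84398436546326
plate_hole0 [194.8 152. ] 0.7 [0.5873 0.0206]
plate_hole0 [358.3 153.8] 0.59 [ 0.6208 -0.0524]
pot_hole0 [228.7 274. ] 0.69 [ 0.4895 -0.028 ]
```

View pics/m11.png

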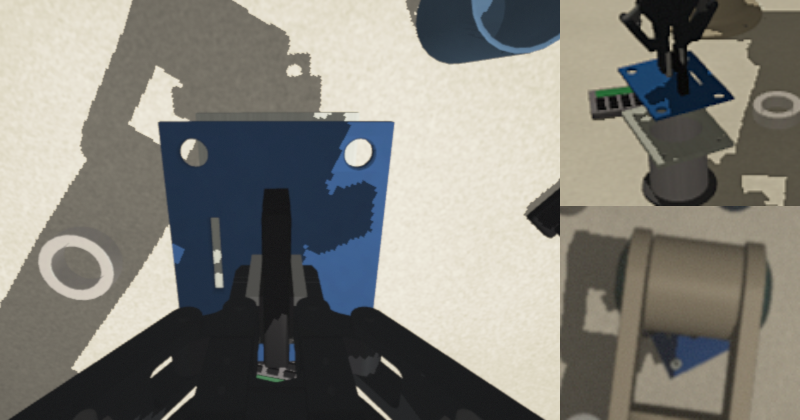

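```bash
cat > pl.py <<'E'
from fit import *
def blob(p,px,r=24,th=60):
    u,v=np.round(px).astype(int);w=((p[v-r:v+r+1,u-r:u+r+1,2]>th)).astype(np.uint8)
    n,l,s,c=cv2.connectedComponentsWithStats(w);i=max(range(1,n),key=lambda i:-np.hypot(*(c[i]-r)) if s[i,4]>40 else -99)
    return c[i]+[u-r,v-r],s[i,:].tolist()
def plate(st,p,m,W,pxs,z):
    A=[];
    for x in pxs:
        b,s=blob(p,x);A.append(atz(m,W,b,z));print(b.round(1),s)
    A=np.array(A);dv=A[0]-A[1]           # A[0] +y side(left), A[1] right
    y=dv[:2]/np.linalg.norm(dv[:2]);x=np.array([y[1],-y[0]])
    c=A[:,:2].mean(0)-.055*x;print("sep",np.linalg.norm(dv),"centre",c.round(4),"yaw",np.degrees(np.arctan2(x[1],x[0])).round(2),"rel TCP",(c-st["ee_pos"][:2]).round(4))
E
python3 - <<'E'
from pl import *
st=pickle.load(open("pics/w11.pkl","rb"));p=cv2.imread("pics/w11.png");m,W=w2c("wrist",st)
for z in(.171,.174,.1765):plate(st,p,m,W,[[194.8,152],[358.3,153.8]],z)
E
```

```text
[193.5 152.1] [9, 10, 28, 29, 633]
[360.1 155.2] [0, 0, 49, 49, 1902]
sep 0.08294488993115277 centre [ 0.5533 -0.0389] yaw 24.2 rel TCP [-0.0008  0.0003]
[193.5 152.1] [9, 10, 28, 29, 633]
[360.1 155.2] [0, 0, 49, 49, 1902]
sep 0.08141333922534782 centre [ 0.5538 -0.0387] yaw 24.2 rel TCP [-0.0003  0.0005]
[193.5 152.1] [9, 10, 28, 29, 633]
[360.1 155.2] [0, 0, 49, 49, 1902]
sep 0.08013704697051029 centre [ 0.5542 -0.0385] yaw 24.2 rel TCP [0.0001 0.0007]
```

Call:
{"fn": "step_arm", "kwargs": {"deltas": [[[0, 0, -0.015], [0, 0, 0], 0], [[0, 0, -0.03], [0, 0, 0], 0], [[0, 0, -0.043], [0, 0, 0], 0], [[0, 0, -0.054], [0, 0, 0], 0], [[0, 0, -0.063], [0, 0, 0], 0], [[0, 0, -0.069], [0, 0, 0], 0], [[0, 0, -0.069], [0, 0, 0], 0], [[0, 0, -0.069], [0, 0, 0], 0], [[0, 0, -0.069], [0, 0, 0], 0], [[0, 0, -0.069], [0, 0, 0], 0]]}}

```text
clock: 24.1
ee_pos: [0.5546, -0.0381, 0.1398]
tool_rot: [[0.903, 0.429, 0.001], [0.429, -0.903, -0.0], [0.001, 0.001, -1.0]]
ft_force: [0.0, -0.1, -3.2]
opening: 0.0099
gripper_force: 97.8
```

```bash
python3 - <<'E'
from pl import *
st,p,d,m,W=wlook(["plate_hole0","pot_hole0"],"w12",[.1225,.105])
C=np.linalg.inv(W);v,u=np.mgrid[0:420,0:560]
P=(np.stack([(u-m["cx"])/m["fx"],-(v-m["cy"])/m["fy"],-np.ones_like(u,float)],-1)*d[...,None])@C[:3,:3].T+C[:3,3]
b=(p[...,0].astype(int)>p[...,2]+30)&(d>0)&(np.abs(P[...,2]-.125)<.02)
q=P[b];A=np.c_[q[:,:2]-q[:,:2].mean(0),np.ones(len(q))];k=np.linalg.lstsq(A,q[:,2],rcond=None)[0]
print("plate top z",k[2],"tilt deg",np.degrees(k[:2]),len(q))
n=(d>0)&(np.abs(P[...,2]-.105)<.006)&~b;print("flange pts",n.sum(),np.median(P[n][:,2]) if n.any() else 0)
s,sd=bot.snapshot("scene")
cv2.imwrite("pics/m12.png",np.vstack([cv2.resize(p[100:240,140:420],(800,400)),cv2.resize(s[190:250,200:320],(400,200)).repeat(2,1)[:, :800]*0+0]) if 0 else np.hstack([cv2.resize(p[110:260,140:420],(500,268)),cv2.resize(s[170:280,210:330],(292,268))]))
E
```

```text
24.1 [ 0.5546 -0.0381  0.1398] [ 0.429 -0.903  0.001] [-7.7 10.6 82.6 -0.  86.8 56.9] [ 0.  -0.1 -3.2] 0.00993913283813772 97.80880451202393
plate_hole0 [359.  151.3] 0.95 [ 0.6226 -0.051 ]
plate_hole0 [195.6 152.1] 0.69 [0.5878 0.0214]
pot_hole0 [202.5 147.9] 0.78 [0.587  0.0214]
pot_hole0 [350.9 147.4] 0.63 [ 0.6218 -0.0513]
plate top z 0.1270040743812721 tilt deg [0.01150477 0.09493719] 31479
flange pts 1859 0.10561987276552653
```

View pics/m12.png

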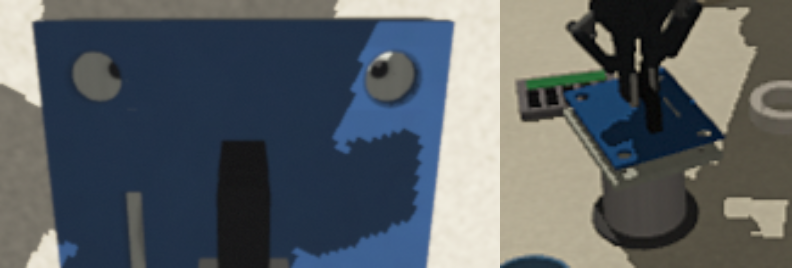

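```bash
python3 - <<'E'
from pl import *
st=pickle.load(open("pics/w12.pkl","rb"));p=cv2.imread("pics/w12.png");m,W=w2c("wrist",st)
g=cv2.cvtColor(p,cv2.COLOR_BGR2GRAY)
hsv=cv2.cvtColor(p,cv2.COLOR_BGR2HSV)
T=[]
for (u,v) in((194.5,152),(358.5,152.5)):
    u0,v0=int(u)-22,int(v)-22;w=p[v0:v0+45,u0:u0+45].astype(int)
    notblue=((w[...,0]-w[...,2])<40).astype(np.uint8)
    n,l,s,c=cv2.connectedComponentsWithStats(notblue);i=l[22,22] or 1+np.argmax(s[1:,4])
    cs,_=cv2.findContours((l==i).astype(np.uint8),0,1);h=cv2.convexHull(cs[0]);e=cv2.fitEllipse(h)
    in_=(cv2.drawContours(np.zeros((45,45),np.uint8),[h],-1,1,-1)>0)
    gg=g[v0:v0+45,u0:u0+45];dk=in_&(gg<gg[in_].mean()*.6)
    n2,l2,s2,c2=cv2.connectedComponentsWithStats(dk.astype(np.uint8))
    print("ellipse",np.round(e[0],1)+[u0,v0],np.round(e[1],1),"dark",[(s2[k].tolist(),(c2[k]+[u0,v0]).round(1).tolist()) for k in range(1,n2) if s2[k,4]>5])
    T.append(np.array(e[0])+[u0,v0])
P=pat(.5546,-.0397,np.radians(25.5),.105)
print("predicted pot holes px",[proj(m,W,P[i]).round(1).tolist() for i in(0,3)])
for z in(.1225,.1245,.127):
    A=[atz(m,W,t,z)[:2] for t in T];y=(A[0]-A[1]);L=np.linalg.norm(y);y/=L;x=np.array([y[1],-y[0]])
    print(z,"sep",L.round(4),"yaw",np.degrees(np.arctan2(x[1],x[0])).round(2),"centre",((A[0]+A[1])/2-.055*x).round(4))
E
```

```text
Traceback (most recent call last):
cv2.error: OpenCV(4.12.0) /io/opencv/modules/imgproc/src/shapedescr.cpp:361: error: (-201:Incorrect size of input array) There should be at least 5 points to fit the ellipse in function 'fitEllipseNoDirect'
```

```bash
cat > q.py <<'E'
from pl import *
import sys
def ana(tag,pz=.1225):
    st=pickle.load(open(f"pics/{tag}.pkl","rb"));p=cv2.imread(f"pics/{tag}.png");m,W=w2c("wrist",st)
    T=[];D=[]
    for (u,v) in((194.5,152),(358.5,152.5)):
        r=26;u0,v0=int(u)-r,int(v)-r;w=p[v0:v0+2*r+1,u0:u0+2*r+1].astype(float)
        nb=((w[...,2]>.75*w[...,0])&(w[...,2]>45)).astype(np.uint8)
        n,l,s,c=cv2.connectedComponentsWithStats(nb);i=1+np.argmax(s[1:,4]*(np.hypot(*(c[1:]-r).T)<10))
        cs,_=cv2.findContours((l==i).astype(np.uint8),0,1);h=cv2.convexHull(max(cs,key=cv2.contourArea))
        e=cv2.minEnclosingCircle(h);hm=cv2.drawContours(np.zeros_like(nb),[h],-1,1,-1)>0
        gg=w.mean(-1);dk=hm&(gg<.6*np.median(gg[hm]));Y,X=np.nonzero(dk)
        o=np.array([u0,v0]);T.append(np.array(e[0])+o);D.append(np.array([X.mean(),Y.mean()])+o if len(X) else None)
        print("circle",T[-1].round(1),round(e[1],1),"bbox",s[i].tolist(),"dark",len(X),D[-1])
    P=pat(.5546,-.0397,np.radians(25.5),.105)
    print("pred pot holes",[proj(m,W,P[i]).round(1).tolist() for i in(0,3)],"TCP",st["ee_pos"].round(4))
    for z in(pz,pz+.002,pz+.0045):
        A=[atz(m,W,t,z)[:2] for t in T];y=(A[0]-A[1]);L=np.linalg.norm(y);y/=L;x=np.array([y[1],-y[0]])
        print(z,"sep",L.round(4),"yaw",np.degrees(np.arctan2(x[1],x[0])).round(2),"centre",((A[0]+A[1])/2-.055*x).round(4))
E
python3 -c "
from q import *
ana('w12')"
```

```text
circle [194.1 152.1] 14.9 bbox [12, 13, 28, 28, 571] dark 43 [200.23255814 150.51162791]
circle [358.2 152.8] 14.5 bbox [13, 13, 27, 28, 547] dark 61 [352.52459016 149.63934426]
pred pot holes [[204.8, 148.9], [352.0, 148.6]] TCP [ 0.5546 -0.0381  0.1398]
0.1225 sep 0.0807 yaw 25.14 centre [ 0.5549 -0.0378]
0.1245 sep 0.0797 yaw 25.14 centre [ 0.5552 -0.0377]
0.127 sep 0.0785 yaw 25.14 centre [ 0.5556 -0.0375]
```

Call:
{"fn": "step_arm", "kwargs": {"deltas": [[[-0.0005, -0.0025, -0.0015], [0, 0, 0.002], 0], [[-0.0005, -0.0025, -0.0015], [0, 0, 0.002], 0], [[-0.0005, -0.0025, -0.0015], [0, 0, 0.002], 0], [[-0.0005, -0.0025, -0.0015], [0, 0, 0.002], 0], [[-0.0005, -0.0025, -0.0015], [0, 0, 0.002], 0], [[-0.0005, -0.0025, -0.0015], [0, 0, 0.002], 0], [[-0.0005, -0.0025, -0.0015], [0, 0, 0.002], 0], [[-0.0005, -0.0025, -0.0015], [0, 0, 0.002], 0]]}}

```text
clock: 24.97
ee_pos: [0.5539, -0.04, 0.1379]
tool_rot: [[0.901, 0.434, 0.0], [0.434, -0.901, -0.0], [-0.0, 0.0, -1.0]]
ft_force: [0.7, 0.4, -3.8]
opening: 0.0101
gripper_force: 97.8
```

```bash
python3 - <<'E'
from q import *
wlook([],"w13",[])
ana("w13",.121)
bot.snapshot("scene")
st,*_=wlook([],"w14",[])
bot.snapshot("scene")
for n,z in(("brush_grip",None),("holder_mouth",None),("stapler",None),("tape",None)):print(n,[r["pixel"] for r in bot.spot_point("scene",n)[:1]])
print(bot.get_state()["clock"],bot.get_state()["ee_pos"])
E
```

```text
24.9667 [ 0.5539 -0.04    0.1379] [ 0.434 -0.901  0.   ] [-7.9 10.6 82.7 -0.  86.7 56.3] [ 0.7  0.4 -3.8] 0.010108116248021892 97.83380270004272
circle [194.1 152.1] 14.9 bbox [12, 13, 28, 28, 560] dark 54 [198.62962963 147.77777778]
circle [357.6 152.1] 14.7 bbox [13, 13, 27, 28, 572] dark 36 [352.44444444 149.66666667]
pred pot holes [[202.1, 146.3], [351.2, 146.9]] TCP [ 0.5539 -0.04    0.1379]
0.121 sep 0.0802 yaw 25.75 centre [ 0.5544 -0.0396]
0.123 sep 0.0792 yaw 25.75 centre [ 0.5547 -0.0395]
0.1255 sep 0.0779 yaw 25.75 centre [ 0.5551 -0.0393]
25.0667 [ 0.5539 -0.04    0.1379] [ 0.434 -0.901  0.   ] [-7.9 10.6 82.7 -0.  86.7 56.3] [ 0.3 -0.5 -3.7] 0.009878611357812732 97.83323764801025
brush_grip [[402.9, 179.8]]
holder_mouth [[398.9, 215.3]]
stapler [[132.3, 297.5]]
tape [[329.8, 218.3]]
25.3667 [ 0.55391767 -0.03996332  0.13796127]
```

```bash
python3 -c "
from bench import bot
print(bot.job_done())"
```

```text
the job is handed in; nothing more can be done
None
```

I scrubbed the pot with two full strokes and stood the brush back in its holder, let go. The arm now holds the plate level about 15 mm above the flange, within about 0.5 mm and 0.3° of the pot's hole pattern by my measurement. I could see only two of the four holes directly. I handed the job in at 25.4 s and it returned no verdict.

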